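# Clear the screw caps off the mixing board

## Task

Sweep the three loose screw caps along the raised mixing board and over its edge into the open tray that stands against it, pushing them with the fingers: do not pick up or lift a cap, and do not let one fall anywhere else. The tin and the cup on the board, and everything else on the bench, stay standing or lying where they are.

Things in the scene. Friction and masses are not known exactly. Their poses are not given: they have to be found in the camera images.
- board: Fixed raised mixing board: a flat grey-topped slab on a wooden plinth, 250 mm along its x, 320 mm along its y, top face 50 mm above its origin (centre of its underside, on the bench). It may stand turned up to about 9 degrees. Its top has no rim or lip.
- tray: Fixed open-topped aluminium tray, 260 mm along its x, 130 mm along its y, 42 mm high (its rim is 8 mm lower than the board's top), walls and floor 4 mm thick. Origin: centre of its underside, on the bench. It stands along one of the board's two 320 mm-apart edges, at the board's +y or -y side (differs from start to start), its axes parallel to the board's, 5 mm from it; its centre is 230 mm from the board's centre.
- carton: Fixed sealed cardboard carton with a flat closed top, 260 x 130 x 42 mm, against the board's edge opposite the tray, placed likewise. Origin: centre of its underside.
- cap_a_center (a point): Centre of one of the three identical black plastic screw caps: a flat disc, 38 mm across, 18 mm high, about 20 g, lying loose on the board's top (this point is then 9 mm above the top). It lies alone in the lane near the board's -x edge, about 80 mm from the board's centre line, anywhere along y.
- cap_b_center (a point): Centre of another of the three identical black plastic screw caps: a flat disc, 38 mm across, 18 mm high, about 20 g, lying loose on the board's top (this point is then 9 mm above the top). It lies in the lane near the board's +x edge, about 80 mm from the board's centre line, with another cap in the same lane at least 100 mm away along y.
- cap_c_center (a point): Centre of another of the three identical black plastic screw caps: a flat disc, 38 mm across, 18 mm high, about 20 g, lying loose on the board's top (this point is then 9 mm above the top). It lies in the lane near the board's +x edge, about 80 mm from the board's centre line, with another cap in the same lane at least 100 mm away along y.
- tin: Small closed paint tin standing on the board's middle line between the caps' lanes, 50 mm across, 55 mm high. Origin: centre of its underside. Not to be moved.
- cup: White mixing cup standing open on the board's middle line, 46 mm across, 50 mm high. Origin: centre of its underside. Not to be moved.
- thinner: Pale thinner bottle with a paper label and a white cap, 70 mm across, 200 mm high, standing on the bench to the robot's left. Origin: centre of its underside. Not to be moved.
- aerosol: Aluminium can with a pale paper label, 66 mm across, 190 mm high, standing on the bench to the robot's right. Origin: centre of its underside. Not to be moved.
- brush: Paint brush, 200 mm long, lying on the bench beyond the board, roughly along y. Origin: at mid-tool, on the bench. Not to be moved.
- filling_knife: Flat wooden-handled filling knife, 280 mm long, lying on the bench beyond the board, roughly along y. Origin: at mid-tool, on the bench. Not to be moved.
- cap_a: The cap whose centre is cap_a_center; origin: centre of its underside as it lies at the start.
- cap_b: The cap whose centre is cap_b_center; origin: centre of its underside as it lies at the start.
- cap_c: The cap whose centre is cap_c_center; origin: centre of its underside as it lies at the start.
There are look-alikes about, which are no part of the job. Leave any orange look-alike of the cap_c alone.

How it is judged:
By the outcome, as a careful person would: the job done as asked, in the order asked, and still so for the second after the job is handed in, with the robot touching nothing.
It also fails if it takes over 56 s, if anything falls off the work surface, if the arm or the gripper's body presses on something with over 40 N, if the wrist force passes 120 N, or if a joint passes its speed limit or range.

## Robot

A 6-joint arm with a two-finger parallel gripper is mounted at the origin on the work surface. World frame = base frame: x ahead of the robot, y to its left, z up, the work surface at z = 0. Lengths are in m, angles in degrees, forces in N, time in s.
With the tool pointing down it reaches from about 0.325 to 0.775 m from the base axis. Payload 5.5 kg.
Tool frame: the origin (TCP) lies at the centre of the arm's flange, where the gripper is bolted on; the fingertips stand 182 mm ahead of it and the grasp point (between the pads) lies 163 mm ahead of it; z points along the fingers, y is the direction in which the jaws open and shut (so a half turn about z gives the same grasp; the last joint's range is limited). The gripper opens to 88 mm and grips with 3 to 60 N. Pads are 20 mm wide; open, the fingers measure 115 mm over their backs; the gripper's body (75 mm by 178 mm) begins 61 mm behind the grasp point.
Start: joints at [-69.196, 5.22, 70.514, -0, 104.267, -3.249], TCP at [0.245, -0.548, 0.405] pointing down, gripper open.
Joint ranges: [-164.24, 164.24], [-49.07, 125.15], [9.68, 141.18], [-86.29, 266.29], [3.28, 154.24], [-151.56, 151.56]. Speed limits (degrees/s): [147.25, 147.25, 172.46, 180, 180, 180].

## Interface

Orientations are given as [roll, pitch, yaw] about the fixed x, y, z axes, in that order (R = Rz(yaw) Ry(pitch) Rx(roll)).
In Python, from station import r gives the robot as it stands. The module is installed in compiled form; this text tells all that it offers. Calls block until the motion is done:
- r.reach(position, orientation): joint-space move of the TCP to a pose.
- r.servo_line(position, rotation=None, speed=0.15): straight line of the TCP; rotation=None keeps the orientation; speed is the mean speed in m/s.
- r.move_joints(angles): joint-space move.
- r.let_go() and r.grab(squeeze=None): open the fingers fully, or close them until they stop; squeeze is the grip in N (None keeps the last).
- r.wait(seconds).
- r.inverse_kinematics(position, orientation): joint angles nearest the present ones, or None.
- r.sense(): the state.
- r.snapshot(name): name is "scene" or "side" or "wrist"; returns a dict with "frame" (400x640x3 uint8, red, green, blue), "fx", "fy", "cx", "cy" (pixels), "R" (3x3) and "t" (3): a world point X has camera coordinates R X + t. Camera axes: x right, y down, z forward; pixel columns grow to the right and rows downward; lengths in m; the calibration is good to about 2 mm. A picture is of the moment at which its call begins. There is no depth.
A pose or a line that the arm cannot do raises r.IKError and nothing moves.
- r.hand_in(): hands the job in, once; it reports no verdict.
The state is a dict: "clock": time; "joints": joint angles; "joint_vel": joint speeds; "joint_torque": joint torques, N m; "tcp_pos": TCP position; "orientation": TCP orientation; "contact_force": force on the tool from outside, world axes, zero at the start; "torque": the same for the moment, N m; "opening": finger opening in m.
Only numpy, scipy, OpenCV 4.12 (cv2) and the standard library are available. Lean on these libraries where they do the work, as an engineer would, in place of code of your own. Each camera call takes 0.05 s, during which the arm holds its last target. There are 200 camera calls.

## Working session

There is one attempt and no reset: what is moved stays moved. The work goes in short steps, each a Python script; the robot and the scene stay as the last script left them, time stands still between calls to the robot, and variables do not carry over. Pictures are saved under pics/ and viewed, about 8 in all and at most 12, crops included, and the job is handed in when it is done.

```bash
mkdir -p pics; python3 - <<'E'
from station import r
import cv2,numpy as np
for n in("scene","side"):
    s=r.snapshot(n);cv2.imwrite(f"pics/{n}0.png",s["frame"][:,:,::-1]);np.savez(f"pics/{n}0.npz",**s)
    print(n,s["fx"],s["cx"],s["cy"],-np.array(s["R"]).T@s["t"])
s=r.sense();print(s["clock"],s["orientation"],s["opening"])
E
```

```text
scene 389.4113775958782 319.47145760331006 201.4580501943795 [ 1.25449884 -0.38562246  1.10475867]
side 383.75595344973976 319.5146991206078 199.4341271174215 [0.13668157 0.58218086 0.82965173]
0.1 [-1.79902927e+02 -5.77223938e-03  2.40523915e+01] 0.08762292315731636
```

View pics/scene0.png

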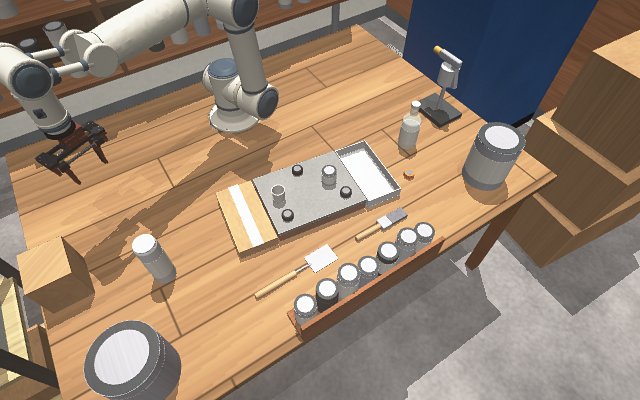

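View pics/side0.png

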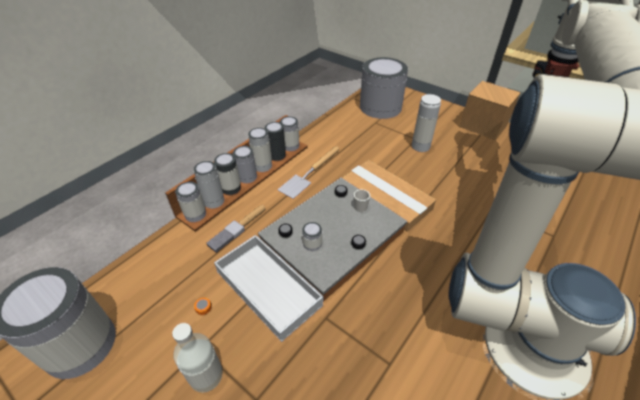

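Scene view: tray is on the board's +y side (white, ~(370,170)) and the carton on −y (~(247,220)). The black caps are at (297,170), near the robot so cap_a, and at (288,215) and (346,192), in the far lane so cap_b and cap_c. The tin is at (329,177) and the cup at (278,193). An orange look-alike lies on the bench at (409,174) and is left alone. In the side view the caps are at (358,241), (341,190) and (286,230).

```bash
cat > h.py <<'E'
import cv2,numpy as np
def cast(s,uv,z):
    uv=np.atleast_2d(uv).astype(float);R=np.array(s["R"]);c=-R.T@s["t"]
    d=np.c_[(uv[:,0]-s["cx"])/s["fx"],(uv[:,1]-s["cy"])/s["fy"],np.ones(len(uv))]@R
    return (c+d*((z-c[2])/d[:,2])[:,None])[:,:2]
def blobs(s,seeds,z=.059,thr=60,w=14):
    f=s["frame"].max(2);out=[]
    for u,v in seeds:
        m=np.zeros_like(f);m[v-w:v+w,u-w:u+w]=(f[v-w:v+w,u-w:u+w]<thr)
        n,l,st,ce=cv2.connectedComponentsWithStats(m)
        k=1+np.argmax(st[1:,4]);out.append((ce[k].round(1),st[k,2:5],cast(s,ce[k],z)[0].round(4)))
    return out
def board(s,seed):
    f=s["frame"].astype(int);m=((f.max(2)-f.min(2)<25)&(f.max(2)>60)&(f.max(2)<165)).astype(np.uint8)
    m=cv2.morphologyEx(m,cv2.MORPH_OPEN,np.ones((3,3)))
    n,l,st,ce=cv2.connectedComponentsWithStats(m,connectivity=4);k=l[seed[1],seed[0]]
    c=max(cv2.findContours((l==k).astype(np.uint8),cv2.RETR_EXTERNAL,cv2.CHAIN_APPROX_NONE)[0],key=len)[:,0]
    return cv2.minAreaRect((cast(s,c,.05)*1000).astype(np.float32)),st[k]
E
python3 - <<'E'
from h import *
im=[]
for n,b,caps in(("scene",(310,200),[(297,170),(288,215),(346,192)]),("side",(330,220),[(358,241),(341,190),(286,230)])):
    s=dict(np.load(f"pics/{n}0.npz"))
    for o in blobs(s,caps):print(n,*o)
    print(board(s,b), s["frame"][b[1],b[0]])
    f=s["frame"][130:270,200:420] if n=="scene" else s["frame"][150:345,200:445]
    im.append(cv2.resize(f,(800,int(800*f.shape[0]/f.shape[1])),interpolation=cv2.INTER_CUBIC)[:,:,::-1])
cv2.imwrite("pics/c1.png",im[0]);cv2.imwrite("pics/c2.png",cv2.resize(im[1],(735,585)))
E
```

```text
scene [300.1 172.3] [6 5 9] [0.468  0.0378]
scene [282.  216.5] [1 2 2] [ 0.596  -0.1084]
scene [340.  192.5] [1 2 2] [0.618  0.1045]
(((442.71966552734375, 460.0067138671875), (2874.856689453125, 1939.77197265625), 57.025699615478516), array([     0,      0,    640,    400, 193137], dtype=int32)) [194 189 185]
side [357.7 245.2] [13  9 58] [0.4452 0.0469]
side [340.4 193.5] [12  7 47] [ 0.5919 -0.0791]
side [285.3 233.4] [13  8 55] [0.6165 0.1315]
(((542.0901489257812, 91.31268310546875), (457.2437438964844, 253.9883575439453), 82.22773742675781), array([ 218,  179,  188,  120, 9383], dtype=int32)) [150 151 146]
```

View pics/c1.png

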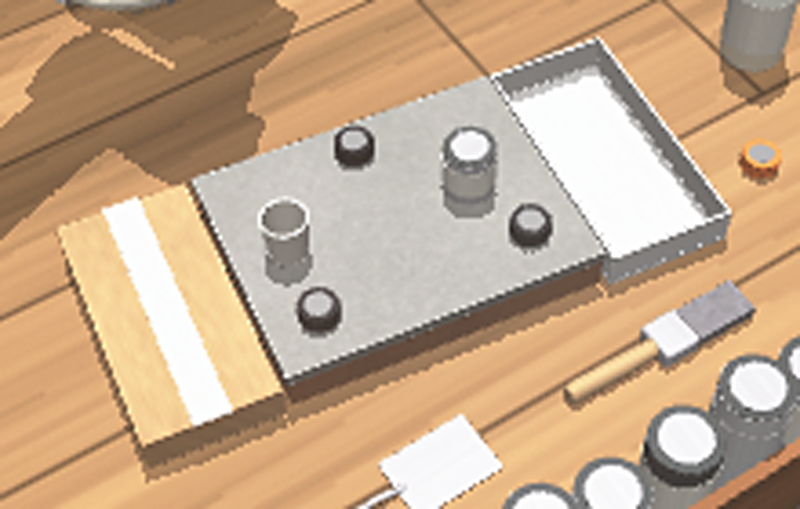

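View pics/c2.png

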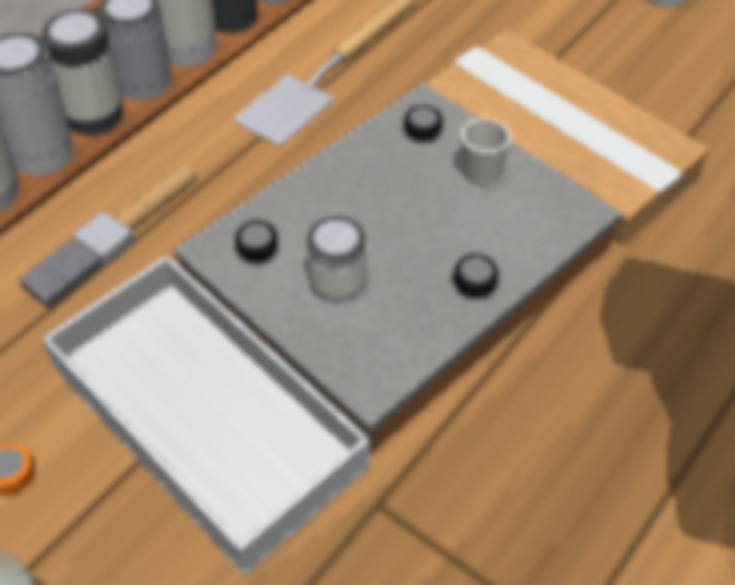

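The crops confirm three black caps on the board; the orange one is on the bench. The caps have grey tops, so I'll use hand-read silhouette centres and check them across both views.

```bash
python3 - <<'E'
from h import *
S,D=[dict(np.load(f"pics/{n}0.npz")) for n in("scene","side")]
P=lambda s:np.c_[s["R"],s["t"]]
def tri(a,b):
    n=lambda s,p:np.array([[(p[0]-s["cx"])/s["fx"]],[(p[1]-s["cy"])/s["fy"]]])
    x=cv2.triangulatePoints(P(S),P(D),n(S,a),n(D,b))[:,0];return x[:3]/x[3]
it={"a":((297.4,170.4),(358.7,241.7),.059),"b":((287.7,215.3),(340.7,190.7),.059),"c":((346,192.2),(285.3,230.3),.059),
"tin":((329.3,170.4),(312,229.7),.105),"cup":((278.1,190.2),(361.3,195.7),.1),
"B--":((252.8,179.5),(406,221.7),.05),"B-+":((334.8,151.2),(323.3,293.3),.05),"B++":((366.4,200.7),(259.3,233.3),.05),"B+-":((278.9,234.5),(340,178.3),.05)}
e={}
for k,(a,b,z) in it.items():
    p,q=cast(S,a,z)[0],cast(D,b,z)[0];e[k]=(p+q)/2;print(k,p.round(4),q.round(4),tri(a,b).round(4))
C=np.mean([e[k] for k in e if k[0]=="B"],0)
y=(e["B-+"]+e["B++"]-e["B--"]-e["B+-"]);L=np.linalg.norm(y)/2;y/=2*L;x=np.array([y[1],-y[0]])
print("C",C,"yaw",np.degrees(np.arctan2(x[1],x[0])),"len",L,"wid",(e["B++"]+e["B+-"]-e["B--"]-e["B-+"])@x/2)
for k in e:print(k,((e[k]-C)@x).round(4),((e[k]-C)@y).round(4))
E
```

```text
a [0.4551 0.0345] [0.4495 0.0359] [0.4515 0.0349 0.0559]
b [ 0.602  -0.0906] [ 0.5981 -0.0892] [ 0.5999 -0.0904  0.0567]
c [0.6281 0.1222] [0.6236 0.1235] [0.6258 0.1227 0.0564]
tin [0.5491 0.1062] [0.5435 0.1085] [0.546  0.1071 0.1017]
cup [ 0.5248 -0.0786] [ 0.5177 -0.072 ] [ 0.5207 -0.0769  0.0944]
B-- [ 0.3987 -0.1143] [ 0.3912 -0.1073] [ 0.3934 -0.1128  0.0436]
B-+ [0.4438 0.2022] [0.4313 0.2064] [0.4359 0.2047 0.0423]
B++ [0.6895 0.1631] [0.6766 0.1685] [0.6837 0.1657 0.0418]
B+- [ 0.6445 -0.1482] [ 0.6377 -0.1401] [ 0.6414 -0.1464  0.0438]
C [0.5391734  0.02878941] yaw -7.695930954354092 len 0.31536418595637616 wid 0.2483917617884275
a -0.087 -0.0053
b 0.0762 -0.1094
c 0.0733 0.1048
tin -0.0034 0.0788
cup -0.0038 -0.1055
B-- -0.1242 -0.1576
B-+ -0.1242 0.1603
B++ 0.1242 0.155
B+- 0.1242 -0.1577
```

Two views agree to about 5 mm: board yaw ≈ −7.7°, size 315×248 mm against a nominal 320×250, caps at ±80 mm lanes. I'll close the fingers and push with the 27 mm wide side along board +y. Cap_c goes first because it is nearest the tray; I'll stop behind it for a check.

```bash
cat > m.py <<'E'
from station import r
from h import *
yaw=np.radians(-7.7);X=np.array([np.cos(yaw),np.sin(yaw)]);Y=np.array([-X[1],X[0]]);C=np.array([.538,.029])
caps=dict(a=np.array([.4515,.0349]),b=np.array([.600,-.0904]),c=np.array([.6258,.1227]))
O=[180,0,np.degrees(yaw)+90]
def p(q,z):return [*q,z+.182]      # z = fingertip height
def above(k,back=.046,z=.22):r.reach(p(caps[k]-Y*back,z),O)
def down(k,back=.046):r.servo_line(p(caps[k]-Y*back,.0555),speed=.12)
def sweep(k,yend=.2,off=0):
    q=caps[k]+X*off;q=q+Y*(yend-(q-C)@Y);r.servo_line(p(q,.0555),speed=.13)
    s=r.sense();print("F",np.round(s["contact_force"],2),s["clock"]);return q
def shot(n,f,box=None,k=1):
    s=r.snapshot(n);i=s["frame"]
    if box:i=i[box[1]:box[3],box[0]:box[2]]
    cv2.imwrite(f"pics/{f}.png",cv2.resize(i,None,fx=k,fy=k,interpolation=cv2.INTER_CUBIC)[:,:,::-1]);return s
E
python3 - <<'E'
from m import *
S,D=[dict(np.load(f"pics/{n}0.npz")) for n in("scene","side")]
print("thinner",cast(S,(408,149),0),cast(D,(203,383),0),"aerosol",cast(S,(162,277),0))
r.grab(20)
above("c");down("c")
s=r.sense();print(s["clock"],s["opening"],s["tcp_pos"],s["joints"],s["contact_force"])
a=shot("scene","d1",(220,110,420,260),2);b=shot("side","d2",(220,150,420,300),2)
i=np.hstack([cv2.imread("pics/d1.png"),cv2.imread("pics/d2.png")]);cv2.imwrite("pics/d.png",i)
E
```

```text
thinner [[0.55138324 0.47506353]] [[0.51583458 0.50364443]] aerosol [[ 0.55218311 -0.51415062]]
5.5417 0.0005929616277958756 [0.61991503 0.0771265  0.23864769] [3.97196869e+00 1.06571506e+01 8.14512509e+01 2.45975822e-04
 8.77868352e+01 1.16716768e+01] [ 0.52537067 -0.39907498  0.0916103 ]
```

View pics/d.png

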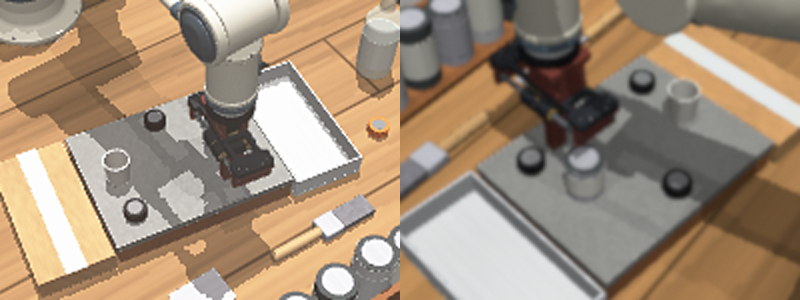

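The side half shows the closed fingertips (~(558,143)) directly behind cap_c (530,160) along the lane, with the tin clear. I'll sweep.

```bash
python3 - <<'E'
from m import *
q=sweep("c");r.servo_line(p(q,.2),speed=.25)
above("b");down("b");sweep("b",-.02);
shot("scene","d1",(220,110,420,260),2);shot("side","d2",(220,150,420,300),2)
i=np.hstack([cv2.imread("pics/d1.png"),cv2.imread("pics/d2.png")]);cv2.imwrite("pics/e.png",i)
E
```

```text
F [-0.37 -0.41 -0.01] 6.8833
F [-0.81 -1.23 -0.38] 11.6667
```

View pics/e.png

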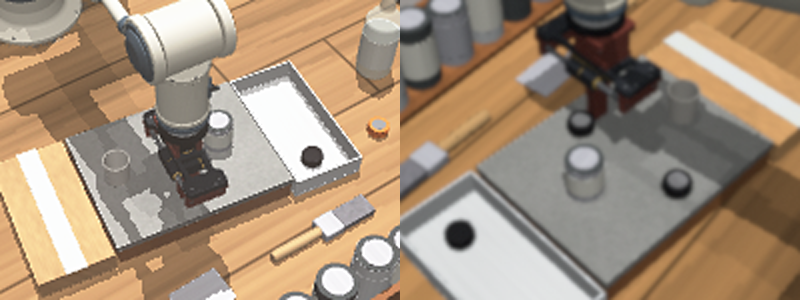

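Cap_c lies in the tray (scene half (312,157), side half (460,235)). Cap_b (581,123) is centred ahead of the fingers. I'll carry on with b, then start a.

```bash
python3 - <<'E'
from m import *
q=sweep("b");r.servo_line(p(q,.2),speed=.25)
above("a");down("a");sweep("a",.08)
shot("scene","d1",(220,110,420,260),2);shot("side","d2",(220,150,420,300),2)
i=np.hstack([cv2.imread("pics/d1.png"),cv2.imread("pics/d2.png")]);cv2.imwrite("pics/g.png",i)
E
```

```text
F [-0.3  -0.56  0.04] 13.6083
F [0.78 0.18 0.83] 18.175
```

View pics/g.png

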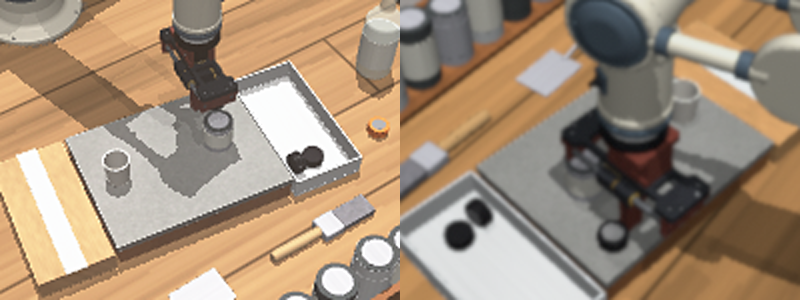

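Cap_b is in the tray, leaning beside c (side half (480,212)). Cap_a (612,236) is still on the board ahead of the fingers. I'll compute its lateral offset before finishing.

```bash
python3 - <<'E'
from m import *
D=dict(np.load("pics/side0.npz"))
c=cast(D,(326,268),.059)[0]+[.002,-.001]
t=np.array(r.sense()["tcp_pos"][:2]);off=(c-t)@X;print("lateral",off,"ahead",(c-t)@Y)
if abs(off)<.012:
    off=off if abs(off)>.003 else 0
    if off:
        r.servo_line(p(t-Y*.01,.0555),speed=.1);r.servo_line(p(t-Y*.01+X*off,.0555),speed=.1)
    q=sweep("a",.2,off);r.servo_line(p(q,.25),speed=.25)
    r.reach(p([.35,-.2],.25),O)
    shot("scene","d1",(220,110,420,260),2);shot("side","d2",(220,150,420,300),2)
    i=np.hstack([cv2.imread("pics/d1.png"),cv2.imread("pics/d2.png")]);cv2.imwrite("pics/k.png",i)
    print(r.sense()["clock"])
E
```

```text
lateral 0.00046635197169105254 ahead 0.031881116502099245
F [0.35 0.58 0.07] 19.35
22.05
```

View pics/k.png

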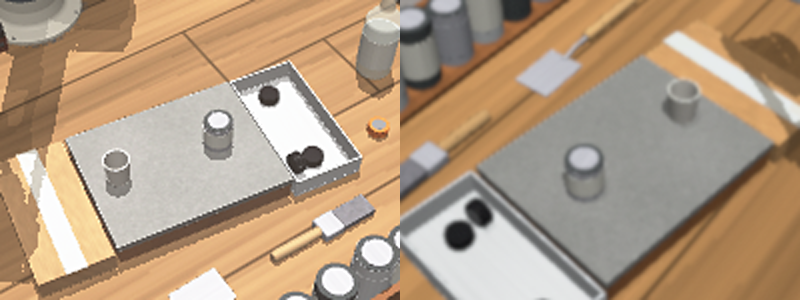

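Cap_a is in the tray (scene half (268,96)), and the tin and cup haven't moved. One enlarged check of cap_b, which leans.

```bash
python3 - <<'E'
from m import *
shot("scene","d1",(335,140,405,215),5.6);shot("side","d2",(210,230,280,305),5.6)
cv2.imwrite("pics/l.png",np.hstack([cv2.imread("pics/d1.png"),cv2.imread("pics/d2.png")]))
E
```

```text
(no output)
```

View pics/l.png

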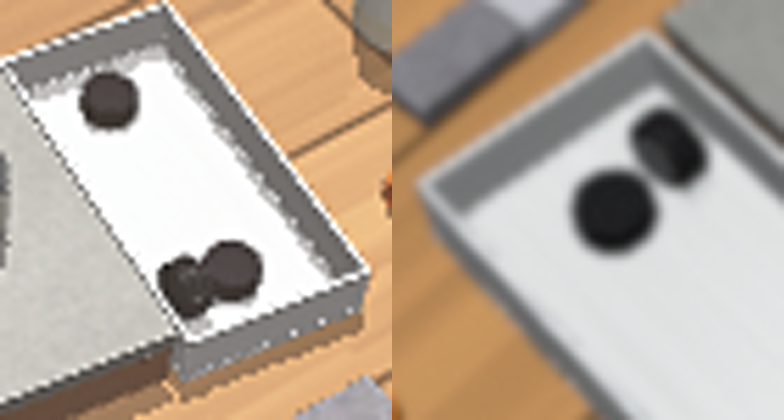

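Cap_b stands tilted inside the tray, between the board-side wall and cap_c. It is at rest and within the walls, so I'm handing in.

```bash
python3 -c "
from station import r
s=r.sense();print(s['clock'],s['contact_force']);r.hand_in()"
```

```text
22.15 [-0.44257827  0.16251156  0.63628553]
the job is handed in; nothing more can be done
```

All three screw caps are in the tray, and the job was handed in at 22.15 s of the 56 s allowed. I swept them along their lanes with the closed fingers, in the order c, b, a, without lifting any.

**Last pictures:** two caps show no tilt. Cap_b is tilted, resting between the board-side wall and cap_c, but it sits within the walls and did not move between the last pictures. The tin and cup are where they were, and I did not touch the orange look-alike. The other bench items in view look undisturbed. I judged all of this by eye and did not re-measure positions. The aerosol was outside the last crops, so I did not check it at the end.

**Forces:** the readings taken after each push were under about 2 N. I did not log the peaks during the pushes.

**Checks that failed or disagreed:**
- **Cap detection:** the automatic dark-mask detection failed, because the caps' tops show grey, so I read their centres by hand.
- **Board detection:** the automatic board outline failed in the scene view and came out too long in the side view, so I read the corners by hand too.
- **Two-view agreement:** the two cameras differed by up to about 6 mm on the caps and 14 mm on the board corners. Triangulated heights came out 2–8 mm low. This was well within what the pushes could tolerate.

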